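# Bin under the spacer dispenser, gate held open

### The job

Slide the shallow open black bin along the bench, without lifting it, until it stands centred under the tube of the spacer dispenser. Then pull the dispenser's spring-return gate out by its handle until the gate's front edge is level with the index line on the rails, so that all three spacers drop into the bin, and finish while still holding the gate there against its spring. Leave the other things on the bench where they are.

Things in the scene. Friction and masses are not known exactly. Their poses are not given: they have to be found in the camera images.
- bin: Shallow open-topped rectangular bin of black plastic, loose on the bench: 120 (x) x 180 (y) x 45 mm high, walls and floor 5 mm, empty, about 0.25 kg. It starts to the left or right of the dispenser. Origin: centre of its underside.
- dispenser: Spacer dispenser fixed on the bench, perhaps turned a little. Origin: on the bench, straight below the axis of its upright clear tube (outer diameter 40, inner 32, z = 90 to 150 mm); its x points away from the robot. Behind the tube a column 50 wide, 132 high at x = 117 to 153 mm, on a foot at x = 105 to 205 mm, y within 65 mm; a bar at z = 90 to 104 mm joins it to the tube.
- tube_mouth (a point): Point on the tube's axis at z = 70 mm, level with the undersides of the two black rails (10 mm wide, centred at y = +-29 mm, z = 70 to 88 mm), which run from dispenser x = +120 to -190 mm. Below 70 mm the space is open from the front and both sides: the bin goes there, long side along y.
- gate (a joint): Travel of the gate in m: 0 shut, growing as it is pulled along the dispenser's -x (towards the robot); end stop 0.075, past the index line. The gate is a flat steel plate 44 mm wide between the rails, top at z = 88 mm, that closes the tube from below; from about 0.038 on the tube is open. A spring pulls it shut with 4.5 N, plus 1.1 N per cm of travel; no latch.
- handle (a point): Grip point of the gate's handle, an upright black block 18 (x) x 26 (y) x 45 mm high near the gate's front end, standing from z = 88 to 133 mm; this point is on its vertical centre line at z = 117 mm, at dispenser x = -105 mm with the gate shut. Moves with the gate. 75 mm are free between handle and tube.
- gate_edge (a point): Middle of the gate's front edge (its end towards the robot) at the height of the gate's top, z = 88 mm; 15 mm in front of the handle's centre line. Moves with the gate.
- mark (a point): Index line: two light metal strips, 3 mm wide, across the tops and outer sides of the two rails, 42 to 60 mm in front of the shut gate's front edge (differs each time, stays put during the job). The point is midway between the rails at z = 88 mm, its x axis is the dispenser's. The gate is at the mark when gate_edge meets this point.
- spacer1: Round aluminium spacer, 28 mm diameter, 16 mm high, about 25 g, loose in the tube, the lowest, lying on the gate. Origin: centre of its underside.
- spacer2: Round aluminium spacer, 28 mm diameter, 16 mm high, about 25 g, loose in the tube, the middle one. Origin: centre of its underside.
- spacer3: Round aluminium spacer, 28 mm diameter, 16 mm high, about 25 g, loose in the tube, the top one. Origin: centre of its underside.
- nest: Bystander: black assembly nest, a solid block 90 x 120 x 30 mm with small steel pins up to 46 mm; it stands on the other side of the dispenser from the bin. Origin: centre of its underside.
- driver: Bystander: screwdriver lying on the bench nearer to the robot, about 200 mm long.
- tape: Bystander: yellow roll of tape, 90 mm diameter, 25 mm high, nearer to the robot than the dispenser.
- spray: Bystander: white bottle, 60 mm diameter, 150 mm high, on the right, nearer to the robot than the dispenser.
- pot: Bystander: small blue cup, 70 mm diameter, 60 mm high, nearer to the robot than the dispenser.
- board: Bystander: green circuit board lying flat, 70 x 100 x 4 mm, on the left, nearer to the robot than the dispenser.

How it is judged:
On the way, in this order (a step that is already met when the one before it is completed fails the run):
1. the bin stands flat under the tube, centred within 30 mm, with the gate still shut (horizontal distance between bin and dispenser below 0.03 m and angle between bin's own z axis and vertical below 0.1 rad and height (world z) of bin below 0.008 m and value of joint gate below 0.008 m), for 0.2 s.
2. the gate is pulled out to the index line (within 4 mm) (x of gate_edge in the frame of mark between -0.004 and 0.004 m and horizontal distance between bin and dispenser below 0.03 m), for 0.2 s.
At the end, for the whole second after the job is handed in: The fingers hold the gate against its spring (over 2 N) with its front edge within 4 mm of the index line and at rest; the bin stands flat on the bench with its centre within 30 mm of the tube's axis; all three spacers lie in the bin (all of step 2 and angle between bin's own z axis and vertical below 0.1 rad and height (world z) of bin below 0.008 m and velocity of joint gate between -0.01 and 0.01 m/s and contact force between the fingers and dispenser above 2 N and x of spacer1 in the frame of bin between -0.06 and 0.06 m and y of spacer1 in the frame of bin between -0.09 and 0.09 m and z of each of spacer1, spacer2, spacer3 in the frame of bin below 0.045 m and linear speed of each of spacer1, spacer2, spacer3 below 0.05 m/s and x of spacer2 in the frame of bin between -0.06 and 0.06 m and y of spacer2 in the frame of bin between -0.09 and 0.09 m and x of spacer3 in the frame of bin between -0.06 and 0.06 m and y of spacer3 in the frame of bin between -0.09 and 0.09 m); the arm keeps its last pose, push and grip.
It fails at once if the bin is lifted more than 20 mm (height (world z) of bin above 0.02 m).
It fails at once if a bystander (nest, screwdriver, tape, bottle, cup, board) is moved more than 30 mm (distance of any of nest, driver, tape, spray, pot, board from where it was at the start of the episode above 0.03 m).
It also fails if it takes over 67 s, if anything falls off the work surface, if the arm or the gripper's body presses on something with over 40 N, if the wrist force passes 120 N, or if a joint passes its speed limit or range.

### The arm

A 6-joint arm with a two-finger parallel gripper is mounted at the origin on the work surface. World frame = base frame: x ahead of the robot, y to its left, z up, the work surface at z = 0. Lengths are in m, angles in rad, forces in N, time in s.
With the tool pointing down it reaches from about 0.325 to 1 m from the base axis. Payload 5.1 kg.
Tool frame: the origin (TCP) lies midway between the tips of the shut fingers; the grasp point (between the pads) lies 19 mm behind it; z points along the fingers, y is the line along which they close (so a half turn about z gives the same grasp; the last joint's range is limited). The gripper opens to 85 mm and grips with 20 to 120 N. Pads are 22 mm wide; open, the fingers measure 114 mm over their backs; the gripper's body (76 mm by 85 mm) begins 54 mm behind the grasp point. The pads swing forward as they close: fully open they stand 13 mm farther back than shut.
Start: joints at [-1.264, 0.124, 1.65, -0, 1.367, -0.083], TCP at [0.247, -0.601, 0.193] pointing down, gripper open.
Joint ranges: [-2.61, 2.61], [-1.02, 2.33], [0.03, 2.71], [-1.35, 4.49], [0.32, 2.68], [-2.91, 2.91]. Speed limits (rad/s): [2.57, 2.57, 3.14, 3.14, 3.14, 3.14].

### API

Orientations are given as a unit quaternion [w, x, y, z].
In Python, from workcell import env gives the robot as it stands. The module is installed in compiled form; this text tells all that it offers.
- The arm moves only by the tool servo_tool, never from a script. Its argument "increments" is a list of rows, each a list of 6 numbers: the shift along the tool's x, y, z in units of 300 mm (1.0 is 300 mm), then the turn, a rotation vector about the tool's x, y, z in units of pi rad (1.0 is pi rad). In form: [[x, y, z, ax, ay, az], ...]. A call has 1 to 10 rows; each row shifts and turns the commanded pose from where the row before left it, along the tool's axes as they then stand; what a row does not reach is not made up. A row lasts 1/10 s, in which the tool goes at most 50 mm and 8.59 degrees, less where a joint would pass 70% of its speed; a pose out of reach is approached as far as the arm can. A call with a number of a shift or a turn outside -1 to 1 is refused whole. A call with a gripper value outside its range is refused whole. "grip" is the opening, from -1 (shut) to 1 (fully open), set as the call begins (left out, the last holds). The fingers move at their own pace and stop on an object; "squeeze" is the grip in N (left out, the last holds). Time passes only in rows, so rows that do not move let the fingers close. It gives the time, the measured TCP pose, the force, the opening and the grip force at its end, in the units of the state.
- env.observe(): the state, without advancing time (a new reading comes with each control period).
- env.snapshot(name): name is "scene" or "top" or "wrist"; returns the picture (480x640x3 uint8, blue, green, red); there is no depth.
- env.get_calibration(name): a dict with "camera_matrix" (3x3 intrinsics, pixels), "D" ([k1, k2, p1, p2, k3] as OpenCV has them; the pictures are not rectified), "rvec" (rotation vector, rad) and "tvec" (3), from world to camera coordinates, as OpenCV has them. Camera axes: x right, y down, z forward; pixel columns grow to the right and rows downward; lengths in m; the calibration is good to about 2 mm. A picture is of the moment at which its call begins: read the wrist's pose just before it. get_calibration takes no time and is no camera call; for the wrist camera it gives the pose at the moment of the call.
- env.close_job(): hands the job in; it is judged then, once.
The state is a dict: "time": time; "joints": joint angles; "qd": joint speeds; "joint_torque": joint torques, N m; "tool_pos": TCP position; "orientation": TCP orientation; "force": force on the tool from outside, world axes, zero at the start; "ft_torque": the same for the moment, N m; "grip_width": finger opening in m; "finger_force": force on a finger pad.
Only numpy, scipy, OpenCV 4.12 (cv2) and the standard library are available. Lean on these libraries where they do the work, as an engineer would, in place of code of your own. Each camera call takes 0.05 s, during which the arm holds its last target. There are 200 camera calls.

## Working session

There is one attempt and no reset: what is moved stays moved. The work goes in short steps, Python scripts to look and compute and a tool call to move; the robot and the scene stay as the last step left them, time stands still between calls to the robot, and variables do not carry over. Pictures are saved under pics/ and viewed, at most 10 in all, crops included, and the job is handed in when it is done.

Besides the shell and the picture viewer there is one more tool, called after ">>>" by a JSON object that holds its "api" and its "payload", one argument or row to a line. servo_tool: Moves the arm, as the interface text tells. Shifts and turns lie within -1 to 1; 1 stands for 300 mm of shift or pi rad of turn. Its arguments: {"type":"object","properties":{"increments":{"type":"array"},"grip":{"type":"number"},"squeeze":{"type":"number"}},"required":["increments"]}

```bash
mkdir -p pics; cat > h.py <<'E'
import numpy as np, cv2
from workcell import env
def cal(n):
    c=env.get_calibration(n); return [np.array(c[k],float) for k in("camera_matrix","D","rvec","tvec")]
def ray(c,px):
    K,D,r,t=c; R=cv2.Rodrigues(r)[0]
    p=cv2.undistortPoints(np.array(px,float).reshape(-1,1,2),K,D).reshape(-1,2)
    d=np.c_[p,np.ones(len(p))]@R
    return -R.T@t.ravel(), d
def atz(c,px,z):
    o,d=ray(c,px); return o+d*((z-o[2])/d[:,2])[:,None]
def proj(c,P):
    return cv2.projectPoints(np.array(P,float).reshape(-1,1,3),c[2],c[3],c[0],c[1])[0].reshape(-1,2)
def tri(c1,p1,c2,p2):
    o1,d1=ray(c1,[p1]);o2,d2=ray(c2,[p2]);d1=d1[0]/np.linalg.norm(d1);d2=d2[0]/np.linalg.norm(d2)
    s=np.linalg.lstsq(np.c_[d1,-d2],o2-o1,rcond=None)[0]
    a=o1+s[0]*d1;b=o2+s[1]*d2; return (a+b)/2,np.linalg.norm(a-b)
E
python3 - <<'E'
from h import *
for n in("top","scene"):
    cv2.imwrite(f"pics/{n}0.png",env.snapshot(n)); c=cal(n); print(n,ray(c,[[320,240]]))
    print(c[0][0,0])
s=env.observe();print(s)
E
```

```text
top (array([ 0.34147012, -0.018269  ,  1.27832726]), array([[ 0.09853316,  0.00296445, -0.99518718]]))
579.2319789115436
scene (array([1.31451121, 0.59822223, 0.77939198]), array([[-0.68520588, -0.51062748, -0.5200018 ]]))
513.5498486262409
{'time': 0.1, 'joints': array([-1.26358655e+00,  1.24439248e-01,  1.65154967e+00, -1.39970246e-05,
        1.36750692e+00, -8.25856696e-02]), 'qd': array([-9.39107087e-04, -1.39348775e-03, -4.61783865e-03,  2.98963334e-05,
       -3.26232363e-04, -9.63140014e-04]), 'joint_torque': array([ 3.81826351e-05, -4.24930322e+01, -3.66654253e+01, -7.46443880e-05,
        3.95393450e-03,  1.80762720e-05]), 'tool_pos': array([ 0.24678559, -0.60064654,  0.1918692 ]), 'orientation': array([-9.44829575e-04,  9.81066764e-01,  1.93667498e-01, -1.13460692e-04]), 'force': array([ 0.44882206, -0.19019479, -0.45433102]), 'ft_torque': array([-0.02956192,  0.07052073,  0.01030175]), 'finger_force': 0.0, 'grip_width': 0.08530767332487203}
```

View pics/top0.png

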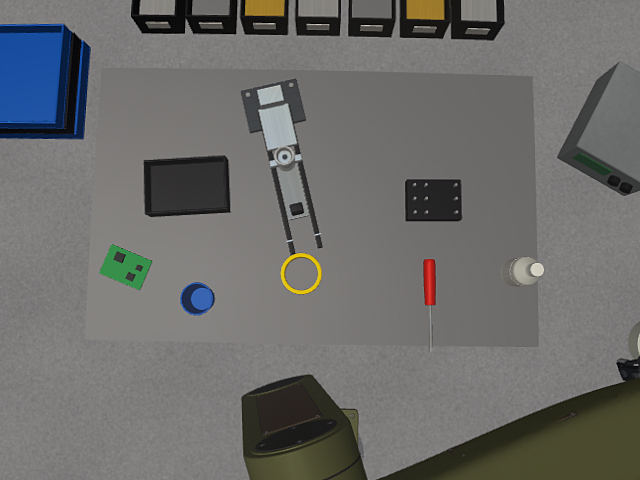

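View pics/scene0.png

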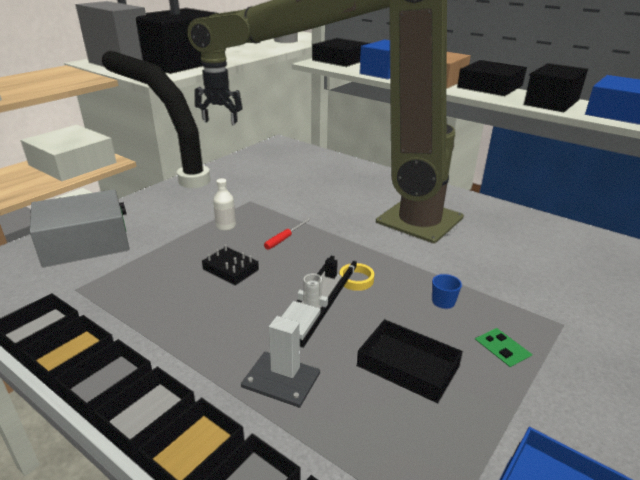

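The top view shows the bin at about (187,185), left of the dispenser. The tube is at (285,157), the handle at (296,209), and the index strips at (291,241) and (318,235). The scene view shows the same layout from behind. I'll zoom in on both for exact pixels.

```bash
python3 - <<'E'
from h import *
a=cv2.imread("pics/top0.png")[70:265,135:345]; cv2.imwrite("pics/topc.png",cv2.resize(cv2.convertScaleAbs(a,alpha=1.5,beta=15),None,fx=3,fy=3,interpolation=cv2.INTER_CUBIC))
a=cv2.imread("pics/scene0.png")[235:415,225:475]; cv2.imwrite("pics/scenec.png",cv2.resize(cv2.convertScaleAbs(a,alpha=1.5,beta=15),None,fx=3,fy=3,interpolation=cv2.INTER_CUBIC))
E
```

```text
(no output)
```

View pics/topc.png

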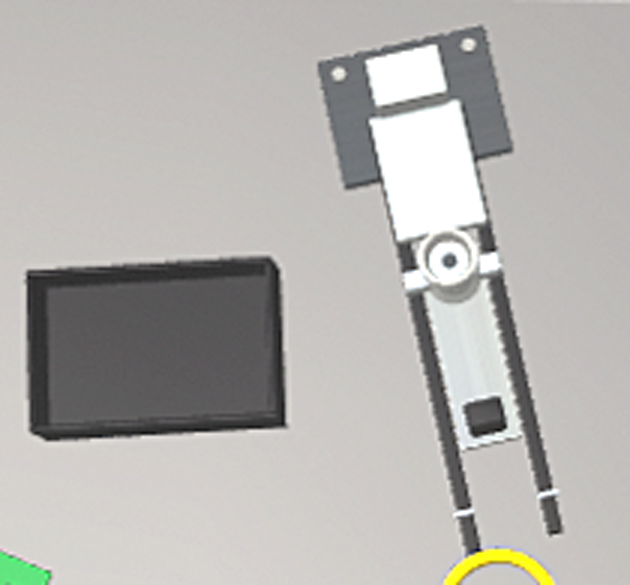

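View pics/scenec.png

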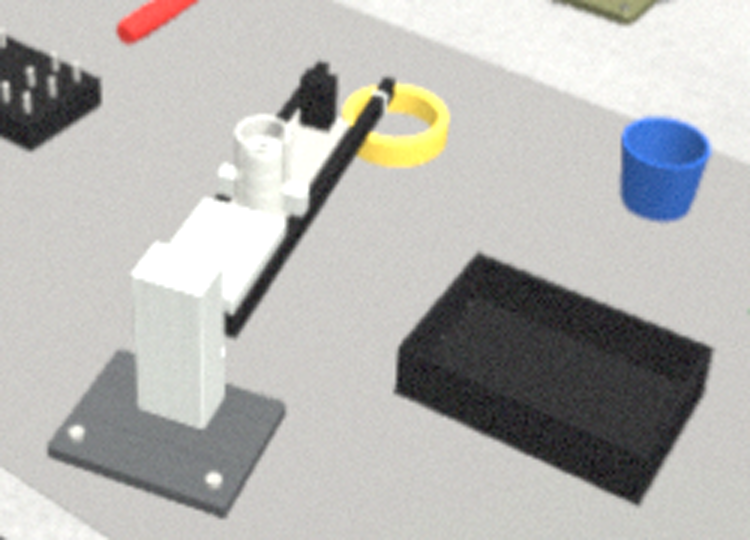

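Full-resolution crop pixels read:
- **Top view:** strips at (463,513) and (547,494), gate edge (466,449) to (522,437), tube ring centre (447,257).
- **Scene view:** tube top at (264,133), left strip at (380,98).

Next I fit the poses to both views.

```bash
cat > fit.py <<'E'
from h import *
from scipy.optimize import least_squares
T,S=cal("top"),cal("scene")
ft=lambda p:(np.array(p,float)+.5)/3-.5+[135,70]
fs=lambda p:(np.array(p,float)+.5)/3-.5+[225,235]
def W(x,y,a,P): 
    P=np.array(P,float);c,s=np.cos(a),np.sin(a);return np.c_[x+c*P[:,0]-s*P[:,1],y+s*P[:,0]+c*P[:,1],P[:,2]]
def model(q):
    x,y,a,m,h,zr,zt=q
    P=[(-.12-m,.029,zr),(-.12-m,-.029,zr),(-.12,.022,zr),(-.12,-.022,zr),(0,0,zt),(.105,.065,h),(.105,-.065,h),(.205,.065,h),(.205,-.065,h)]
    Q=[(0,0,zt),(.153,-.025,.132),(.153,.025,.132),(.117,.025,.132),(.205,-.065,h),(.205,.065,h),(.105,-.065,h),(-.12-m,.029,zr),(-.105,0,.133)]
    return proj(T,W(x,y,a,P)),proj(S,W(x,y,a,Q))
dt=ft([(463,513),(547,494),(466,449),(522,437),(447,257),(345,188),(513,151),(318,65),(484,27)])
ds=fs([(264,133),(135,272),(210,292),(222,264),(50,452),(225,512),(122,352),(380,98),(320,72)])
f=lambda q:np.r_[(model(q)[0]-dt).ravel(),(model(q)[1]-ds).ravel()]
r=least_squares(f,[.55,.05,.1,.05,.008,.088,.15],loss='soft_l1',x_scale=[.01,.01,.1,.01,.01,.01,.01]);q=r.x
print("disp x y yaw m h zr zt",q.round(4));print((model(q)[0]-dt).round(1).tolist());print((model(q)[1]-ds).round(1).tolist())
# bin
B=[(.06,.09,1),(-.06,-.09,0),(.06,-.09,1),(-.06,.09,1),(-.06,-.09,1)]
bt=ft([(27,271),(285,427),(270,258),(29,432),(280,424)])[:3]
bs=fs([(480,254),(712,350),(640,476),(398,350),(638,502),(398,392)])
def bm(b):
    x,y,a,h=b;c=lambda L:[(u,v,h*w) for u,v,w in L]
    return proj(T,W(x,y,a,c([(.06,.09,1),(-.06,-.09,0),(.06,-.09,1)]))),proj(S,W(x,y,a,c([(-.06,-.09,1),(-.06,.09,1),(.06,.09,1),(.06,-.09,1),(.06,.09,0),(.06,-.09,0)])))
g=lambda b:np.r_[(bm(b)[0]-bt).ravel(),(bm(b)[1]-bs).ravel()]
b=least_squares(g,[.5,.25,0,.045],loss='soft_l1',x_scale=[.01,.01,.1,.01]).x
print("bin",b.round(4),(bm(b)[0]-bt).round(1).tolist(),(bm(b)[1]-bs).round(1).tolist())
full=lambda l:atz(T,l,0.02).round(3).tolist()
print("tape,nest,pot",full([(301,273),(433,200),(197,298)]))
print("handle", W(*q[:3],[(-.105,0,.117)]),"target", W(*q[:3],[(-.105-q[3],0,.117)]))
E
python3 fit.py
```

```text
disp x y yaw m h zr zt [0.6201 0.061  0.2519 0.0414 0.0079 0.0868 0.1493]
[[0.2, 0.2], [-0.5, 0.0], [-2.0, 1.4], [-0.1, 0.5], [-0.3, 0.6], [-0.9, 1.1], [-0.7, 0.4], [-1.4, 0.6], [-1.1, 0.5]]
[[-0.9, -0.1], [-2.2, 0.7], [-3.4, 1.2], [0.6, -1.0], [-1.8, -0.6], [-0.2, 0.2], [-1.7, -0.0], [-1.7, -0.3], [-1.2, 1.4]]
bin [0.578  0.2826 0.0666 0.0411] [[-0.9, 0.6], [-0.4, 1.4], [-0.0, 0.7]] [[-1.0, 0.5], [0.1, 1.0], [1.5, -4.0], [-0.8, -0.1], [-0.8, 2.3], [-1.9, 0.4]]
tape,nest,pot [[0.393, 0.025, 0.02], [0.559, -0.262, 0.02], [0.335, 0.25, 0.02]]
handle [[0.51839343 0.03485212 0.117     ]] target [[0.47834298 0.02454445 0.117     ]]
```

```bash
cat > go.py <<'E'
import sys
from h import *
from scipy.spatial.transform import Rotation as Ro
def go(x,y,z,yaw):
    s=env.observe();q=s["orientation"];R=Ro.from_quat([q[1],q[2],q[3],q[0]]).as_matrix()
    psi=np.arctan2(R[1,0],R[0,0]);d=np.array([x,y,z])-s["tool_pos"]
    G=np.array([[np.cos(yaw),np.sin(yaw),0],[np.sin(yaw),-np.cos(yaw),0],[0,0,-1]])
    rv=Ro.from_matrix(R.T@G).as_rotvec()
    print("t",round(s["time"],2),"pos",s["tool_pos"].round(4),"yaw",round(psi,4),"F",s["force"].round(1),"w",round(s["grip_width"],4),s["finger_force"].round(1) if hasattr(s["finger_force"],'round') else s["finger_force"])
    print("shift units (now axes)",(R.T@d/.3).round(4),"(after turn)",(G.T@d/.3).round(4),"turn units",(rv/np.pi).round(4),"rows>=",np.linalg.norm(d)/.05)
if __name__=="__main__": go(*map(float,sys.argv[1:5]))
E
python3 go.py 0.5422 0.3679 0.25 0.0666
```

```text
t 0.1 pos [ 0.2468 -0.6006  0.1919] yaw 0.3898 F [ 0.4 -0.2 -0.5] w 0.0853 0.0
shift units (now axes) [ 2.1377 -2.6125 -0.1885] (after turn) [ 1.1974 -3.1558 -0.1938] turn units [-6.000e-04  1.000e-04  1.029e-01] rows>= 20.285278063882476
```

>>> {"api": "servo_tool", "payload": {
  "increments": [
    [0,0,-0.0667,0,0,0.0343],
    [0,0,-0.0667,0,0,0.0343],
    [0,0,-0.0667,0,0,0.0343],
    [0.048,-0.126,0,0,0,0],
    [0.048,-0.126,0,0,0,0],
    [0.048,-0.126,0,0,0,0],
    [0.048,-0.126,0,0,0,0],
    [0.048,-0.126,0,0,0,0],
    [0.048,-0.126,0,0,0,0],
    [0.048,-0.126,0,0,0,0]
  ]
}}

```text
time: 1.1
tool_pos: [0.33, -0.3287, 0.2525]
orientation: [-0.0, 0.999, 0.033, -0.0]
force: [0.7, -1.2, -0.0]
grip_width: 0.0854
finger_force: 0.0
```

>>> {"api": "servo_tool", "payload": {
  "increments": [
    [0.048,-0.126,0,0,0,0],
    [0.048,-0.126,0,0,0,0],
    [0.048,-0.126,0,0,0,0],
    [0.048,-0.126,0,0,0,0],
    [0.048,-0.126,0,0,0,0],
    [0.048,-0.126,0,0,0,0],
    [0.048,-0.126,0,0,0,0],
    [0,0,0,0,0,0]
  ]
}}

```text
time: 1.9
tool_pos: [0.4133, -0.0561, 0.2527]
orientation: [-0.001, 0.999, 0.037, -0.0]
force: [0.1, -0.0, 0.7]
grip_width: 0.0856
finger_force: 0.0
```

```bash
python3 go.py 0.5422 0.3679 0.25 0.0666; python3 -c "
from h import *
im=env.snapshot('wrist');cv2.imwrite('pics/w1.png',im)
c=cal('wrist');np.savez('pics/w1.npz',K=c[0],D=c[1],r=c[2],t=c[3]);print(ray(c,[[320,240]]))"
```

```text
t 1.9 pos [ 0.4133 -0.0561  0.2527] yaw 0.0734 F [ 0.1 -0.   0.7] w 0.0856 0.0
shift units (now axes) [ 0.5321 -1.3779  0.0108] (after turn) [ 0.5227 -1.3815  0.0089] turn units [-0.0005  0.      0.0022] rows>= 8.862818377487702
(array([ 0.48135086, -0.05362813,  0.43288042]), array([[-0.25941516, -0.01847131, -0.96565695]]))
```

View pics/w1.png

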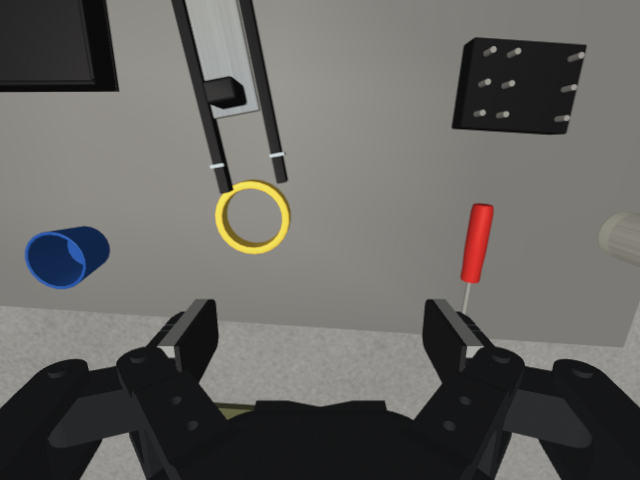

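The wrist view shows the strips at (217,166) and (277,155), the gate edge from (217,118) to (258,109), and the bin's near-right base corner at (118,91). I'll cross-check these against the fit.

```bash
python3 - <<'E'
from h import *
z=np.load("pics/w1.npz");c=[z[k] for k in "KDrt"]
# heights from two views: wrist + top
T=cal("top");ft=lambda p:(np.array(p,float)+.5)/3-.5+[135,70]
for n,a,b in[("stripL",(217,166),(463,513)),("stripR",(277,155),(547,494)),("gateR",(258,109),(522,437)),("binBR",(118,91),(285,427))]:
    print(n,tri(c,a,T,ft(b)))
P=atz(c,[(217,166),(277,155),(217,118),(258,109)],.088);print(P.round(4))
u=P[0]-P[1];yaw=np.arctan2(-u[0],u[1]);ax=np.array([np.cos(yaw),np.sin(yaw),0]);print("yaw",yaw)
print("m",(P[2:].mean(0)-P[:2].mean(0))@ax, "dist fit-yaw",(P[2:].mean(0)-P[:2].mean(0))@[np.cos(.252),np.sin(.252),0])
print(atz(c,[(118,91)],0))
E
```

```text
stripL (array([0.45656405, 0.04889544, 0.07830145]), np.float64(0.0029823201679011037))
stripR (array([ 0.47130991, -0.00966609,  0.07430738]), np.float64(0.0037298267503113247))
gateR (array([0.51292361, 0.01006563, 0.0680643 ]), np.float64(0.00046783162952647))
binBR (array([ 0.52826843,  0.18956973, -0.00953466]), np.float64(0.0007818800649856352))
[[ 0.4561  0.0452  0.088 ]
 [ 0.4706 -0.0128  0.088 ]
 [ 0.5004  0.0448  0.088 ]
 [ 0.511   0.0065  0.088 ]]
yaw 0.24510426952714578
m 0.0433551767917106 dist fit-yaw 0.04334646258876242
[[ 5.26875258e-01  1.84256131e-01 -5.55111512e-17]]
```

>>> {"api": "servo_tool", "payload": {
  "increments": [
    [0.053,-0.138,0,0,0,0],
    [0.053,-0.138,0,0,0,0],
    [0.053,-0.138,0,0,0,0],
    [0.053,-0.138,0,0,0,0],
    [0.053,-0.138,0,0,0,0],
    [0.053,-0.138,0,0,0,0],
    [0.053,-0.138,0,0,0,0],
    [0.053,-0.138,0,0,0,0],
    [0.053,-0.138,0,0,0,0],
    [0.053,-0.138,0,0,0,0]
  ]
}}

```text
time: 2.95
tool_pos: [0.5453, 0.3639, 0.2524]
orientation: [0.0, 0.999, 0.032, -0.0]
force: [0.4, -0.7, 0.8]
grip_width: 0.0852
finger_force: 0.0
```

>>> {"api": "servo_tool", "payload": {
  "increments": [
    [0,0,0,0,0,0.002],
    [0,0,0,0,0,0]
  ],
  "grip": 0.0
}}

```text
time: 3.15
tool_pos: [0.5447, 0.363, 0.2517]
orientation: [0.001, 1.0, 0.03, -0.001]
force: [-0.4, -0.9, 0.6]
grip_width: 0.0591
finger_force: 0.0
```

```bash
python3 go.py 0.5422 0.3679 0.022 0.0666; python3 -c "
from h import *
im=env.snapshot('wrist');cv2.imwrite('pics/w2.png',cv2.convertScaleAbs(im,alpha=1.5,beta=15))
c=cal('wrist');np.savez('pics/w2.npz',K=c[0],D=c[1],r=c[2],t=c[3])
W=lambda a,b,z:[.578+a*np.cos(.0666)-b*np.sin(.0666),.2826+a*np.sin(.0666)+b*np.cos(.0666),z]
print(proj(c,[W(.06,.09,.045),W(-.06,.09,.045),W(-.06,-.09,.045),W(.06,-.09,.045)]).round(0))"
```

```text
t 3.15 pos [0.5447 0.363  0.2517] yaw 0.0598 F [-0.4 -0.9  0.6] w 0.0591 0.0
shift units (now axes) [-0.0059 -0.0181  0.7657] (after turn) [-0.0071 -0.0169  0.7657] turn units [ 0.0005  0.0006 -0.0022] rows>= 4.595630318650469
[[311. 128.]
 [312. 237.]
 [468. 235.]
 [480. 126.]]
```

View pics/w2.png

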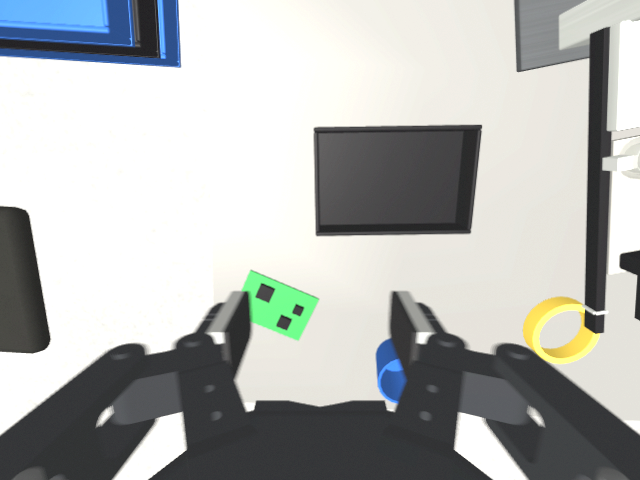

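The wrist view shows the bin rim corners at (315,128), (317,235), (470,233) and (480,126). The board is below it at about (280,305), clear of the fingers.

```bash
python3 - <<'E'
from h import *
z=np.load("pics/w2.npz");c=[z[k] for k in "KDrt"]
P=atz(c,[(315,128),(317,235),(470,233),(480,126)],.045);print(P.round(4),P.mean(0))
u=P[0]-P[3];v=P[1]-P[2];print([np.arctan2(-a[0],a[1]) for a in(u,v)],np.linalg.norm(u),np.linalg.norm(v))
print("left wall mid",(P[0]+P[1])/2)
p=[(250,270),(318,298),(300,339),(240,305)]; print("board",atz(c,p,.004).round(3).tolist())
E
python3 go.py 0.5422 0.3655 0.06 0.07
```

```text
[[0.6317 0.372  0.045 ]
 [0.5145 0.3633 0.045 ]
 [0.5272 0.187  0.045 ]
 [0.6441 0.1969 0.045 ]] [0.579362   0.27981785 0.045     ]
[np.float64(0.07074320328506743), np.float64(0.07165059851008565)] 0.17556220412595272 0.17677059821489377
left wall mid [0.57309591 0.36767788 0.045     ]
board [[0.452, 0.448, 0.004], [0.417, 0.357, 0.004], [0.353, 0.378, 0.004], [0.4, 0.462, 0.004]]
t 3.2 pos [0.5446 0.3624 0.2522] yaw 0.0591 F [-0.4 -0.5  0.3] w 0.0518 0.0
shift units (now axes) [-0.0065 -0.0115  0.6408] (after turn) [-0.0071 -0.0108  0.6408] turn units [ 0.0004  0.0004 -0.0035] rows>= 3.8456403846886347
```

>>> {"api": "servo_tool", "payload": {
  "increments": [
    [-0.0071,-0.009,0.128,0,0,-0.0035],
    [0,0,0.128,0,0,0],
    [0,0,0.128,0,0,0],
    [0,0,0.128,0,0,0],
    [0,0,0.128,0,0,0],
    [0,0,0.08,0,0,0],
    [0,0,0.04,0,0,0],
    [0,0,0,0,0,0]
  ]
}}

```text
time: 4.0
tool_pos: [0.5409, 0.3644, 0.0235]
orientation: [0.001, 0.999, 0.035, -0.001]
force: [-0.2, 0.5, -0.0]
grip_width: 0.0424
finger_force: 0.0
```

```bash
python3 go.py 0.5422 0.3645 0.02 0.071
```

```text
t 4.0 pos [0.5409 0.3644 0.0235] yaw 0.0696 F [-0.2  0.5 -0. ] w 0.0424 0.0
shift units (now axes) [ 0.0043 -0.0001  0.0117] (after turn) [ 0.0043 -0.0001  0.0117] turn units [ 0.0005  0.0009 -0.0004] rows>= 0.07483097602265606
```

Clean descent with no contact. Closing on the wall.

>>> {"api": "servo_tool", "payload": {
  "increments": [
    [0,0,0.006,0,0,0],
    [0,0,0,0,0,0],
    [0,0,0,0,0,0],
    [0,0,0,0,0,0],
    [0,0,0,0,0,0],
    [0,0,0,0,0,0]
  ],
  "grip": -1,
  "squeeze": 40
}}

```text
time: 4.6
tool_pos: [0.5419, 0.3666, 0.0235]
orientation: [-0.0, 0.999, 0.036, 0.0]
force: [-0.2, -0.4, 0.6]
grip_width: 0.0002
finger_force: 0.0
```

```bash
python3 go.py 0.5681 0.1432 0.0217 0.252
```

```text
t 4.6 pos [0.5419 0.3666 0.0235] yaw 0.0713 F [-0.2 -0.4  0.6] w 0.0002 0.0
shift units (now axes) [0.0341 0.7489 0.006 ] (after turn) [-0.101   0.7428  0.0062] turn units [-0.     -0.0001 -0.0575] rows>= 4.497960462730587
```

```bash
python3 -c "
from h import *
im=env.snapshot('wrist')
c=cal('wrist');np.savez('pics/w3.npz',K=c[0],D=c[1],r=c[2],t=c[3])
s=env.snapshot('scene')
a=cv2.convertScaleAbs(im,alpha=1.6,beta=20)[0:480,100:]
b=cv2.resize(cv2.convertScaleAbs(s,alpha=1.6,beta=20)[270:420,300:520],(440,300));b=np.vstack([b,np.zeros((180,440,3),np.uint8)])
o=np.hstack([cv2.resize(a,(360,320)),b[:320]]);cv2.imwrite('pics/w3.png',o)"
```

```text
(no output)
```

View pics/w3.png

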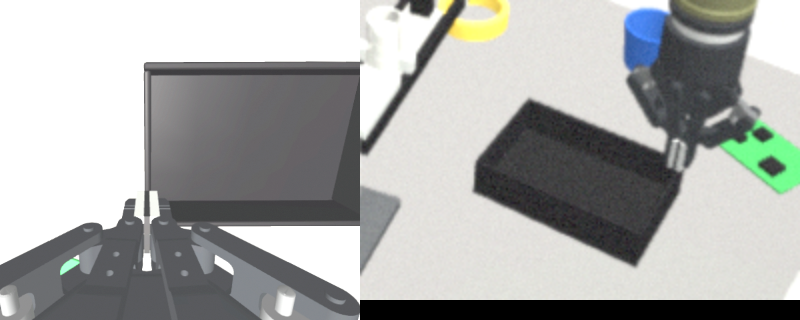

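```bash
python3 -c "
from h import *
im=env.snapshot('wrist'); s=env.snapshot('scene')
a=cv2.resize(cv2.convertScaleAbs(im[270:420,250:400],alpha=2,beta=20),(400,400),interpolation=cv2.INTER_CUBIC)
b=cv2.resize(cv2.convertScaleAbs(s[310:400,420:510],alpha=2.5,beta=20),(400,400),interpolation=cv2.INTER_CUBIC)
cv2.imwrite('pics/w4.png',np.hstack([a,b]))
s=env.observe();print(s['grip_width'],s['finger_force'],s['tool_pos'])
c=cal('wrist');print(proj(c,[s['tool_pos'],s['tool_pos']+[0,0,.019],s['tool_pos']+[0,0,.0215]]))"
```

```text
0.0003186800831416138 0.0 [0.54171344 0.36642475 0.02319189]
[[319.04237599 274.7784758 ]
 [318.95127796 288.24993016]
 [318.93784575 290.23640419]]
```

View pics/w4.png

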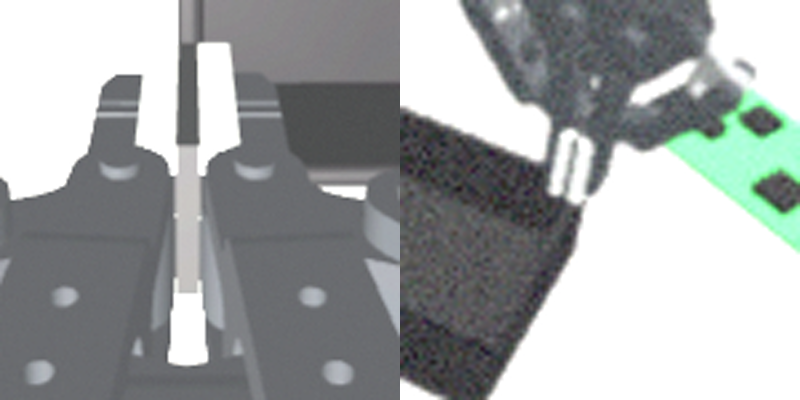

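The zoom shows the bin's dark wall between the two bright pads, at about (187,95) in the left half, so the fingers straddle it even though the width reads about 0. I'll slide gently and check.

>>> {"api": "servo_tool", "payload": {
  "increments": [
    [-0.0016,0.0375,0,0,0,-0.003],
    [-0.0016,0.0375,0,0,0,-0.003],
    [-0.0016,0.0375,0,0,0,-0.003],
    [-0.0016,0.0375,0,0,0,-0.003],
    [-0.0016,0.0375,0,0,0,-0.003],
    [-0.0016,0.0375,0,0,0,-0.003],
    [-0.0016,0.0375,0,0,0,-0.003],
    [-0.0016,0.0375,0,0,0,-0.003],
    [-0.0016,0.0375,0,0,0,-0.003],
    [0,0,0,0,0,0]
  ]
}}

```text
time: 5.8
tool_pos: [0.5487, 0.2639, 0.0232]
orientation: [0.0, 0.997, 0.077, -0.0]
force: [0.6, 0.0, 0.5]
grip_width: -0.0002
finger_force: 0.0
```

```bash
python3 go.py 0.5681 0.1432 0.0217 0.252; python3 -c "
from h import *
im=env.snapshot('wrist')
cv2.imwrite('pics/w5.png',cv2.convertScaleAbs(im,alpha=1.6,beta=20))
c=cal('wrist');np.savez('pics/w5.npz',K=c[0],D=c[1],r=c[2],t=c[3])
t=env.snapshot('top');cv2.imwrite('pics/t5.png',t);print(env.observe()['finger_force'])"
```

```text
t 5.8 pos [0.5487 0.2639 0.0232] yaw 0.1548 F [0.6 0.  0.5] w -0.0002 0.0
shift units (now axes) [0.002  0.4076 0.0051] (after turn) [-0.0376  0.4059  0.005 ] turn units [ 0.0001  0.0001 -0.0309] rows>= 2.4457533614806235
0.0
```

```bash
python3 - <<'E'
from h import *
T=cal("top")
for f in("pics/top0.png","pics/t5.png"):
    g=cv2.imread(f).max(2); m=((g<62)*255).astype(np.uint8); m=cv2.morphologyEx(m,cv2.MORPH_OPEN,np.ones((3,3)))
    n,l,s,c=cv2.connectedComponentsWithStats(m)
    print(f,[(s[i].tolist(),c[i].round(1).tolist(),atz(T,[c[i]],.02)[0].round(3).tolist()) for i in range(1,n) if s[i][4]>250 and s[i][1]<260])
b=cv2.imread("pics/w5.png").max(2); print(b[200,0:640:16].tolist()); print(b[100,0:640:16].tolist()); print(b[40:300:13,450].tolist())
E
```

```text
pics/top0.png [([131, 0, 106, 34, 2001], [185.4, 19.4], [0.971, 0.304, 0.02]), ([240, 0, 49, 35, 837], [264.5, 22.0], [0.966, 0.122, 0.02]), ([295, 0, 46, 36, 770], [318.5, 24.0], [0.964, -0.002, 0.02]), ([348, 0, 48, 37, 831], [371.0, 24.0], [0.966, -0.123, 0.02]), ([400, 0, 104, 40, 2061], [450.6, 23.1], [0.974, -0.307, 0.02]), ([0, 33, 81, 102, 1367], [61.9, 95.8], [0.785, 0.579, 0.02]), ([558, 147, 82, 48, 1277], [599.9, 171.7], [0.632, -0.643, 0.02]), ([144, 156, 86, 61, 4793], [186.3, 185.9], [0.581, 0.283, 0.02]), ([299, 162, 19, 71, 302], [308.0, 196.6], [0.562, 0.013, 0.02]), ([272, 168, 19, 72, 314], [281.2, 203.2], [0.546, 0.072, 0.02]), ([405, 180, 57, 41, 2178], [432.7, 200.0], [0.559, -0.262, 0.02])]
pics/t5.png [([131, 0, 106, 34, 1972], [185.4, 19.3], [0.971, 0.304, 0.02]), ([240, 0, 49, 35, 833], [264.5, 22.1], [0.966, 0.122, 0.02]), ([348, 0, 47, 37, 801], [370.5, 24.2], [0.966, -0.122, 0.02]), ([400, 0, 104, 40, 2050], [450.7, 23.1], [0.974, -0.307, 0.02]), ([295, 14, 46, 22, 689], [318.2, 25.4], [0.96, -0.002, 0.02]), ([0, 33, 81, 101, 1336], [62.0, 95.4], [0.786,
[... 256 characters left out ...]
[0.566, 0.382, 0.02]), ([272, 168, 19, 71, 300], [281.1, 202.6], [0.547, 0.072, 0.02]), ([607, 175, 26, 20, 267], [619.5, 183.9], [0.605, -0.688, 0.02]), ([405, 180, 57, 41, 2165], [432.7, 200.1], [0.559, -0.262, 0.02])]
[255, 255, 255, 255, 255, 255, 255, 79, 74, 73, 188, 188, 191, 191, 193, 190, 182, 180, 174, 167, 162, 158, 151, 143, 137, 135, 134, 129, 105, 84, 108, 255, 255, 255, 255, 255, 255, 255, 255, 255]
[255, 255, 255, 255, 255, 255, 158, 74, 74, 79, 214, 217, 196, 98, 73, 73, 74, 74, 76, 82, 100, 108, 127, 127, 127, 126, 121, 106, 255, 255, 255, 255, 255, 255, 255, 255, 255, 255, 255, 255]
[255, 255, 255, 255, 255, 124, 74, 132, 130, 129, 127, 126, 86, 84, 84, 84, 84, 86, 87, 86]
```

```bash
python3 - <<'E'
from h import *
a=cv2.resize(cv2.imread("pics/w5.png"),(400,300))
t=cv2.resize(cv2.convertScaleAbs(cv2.imread("pics/t5.png")[110:260,120:320],alpha=2,beta=15),(400,300))
s=env.snapshot("scene");cv2.imwrite("pics/s5.png",s)
s=cv2.resize(cv2.convertScaleAbs(s[240:420,260:500],alpha=1.8,beta=15),(400,300))
w=env.snapshot("wrist");w=cv2.resize(cv2.convertScaleAbs(w[240:420,200:440],alpha=1.8,beta=15),(400,300))
cv2.imwrite("pics/c5.png",np.vstack([np.hstack([a,t]),np.hstack([s,w])]))
E
```

```text
(no output)
```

View pics/c5.png

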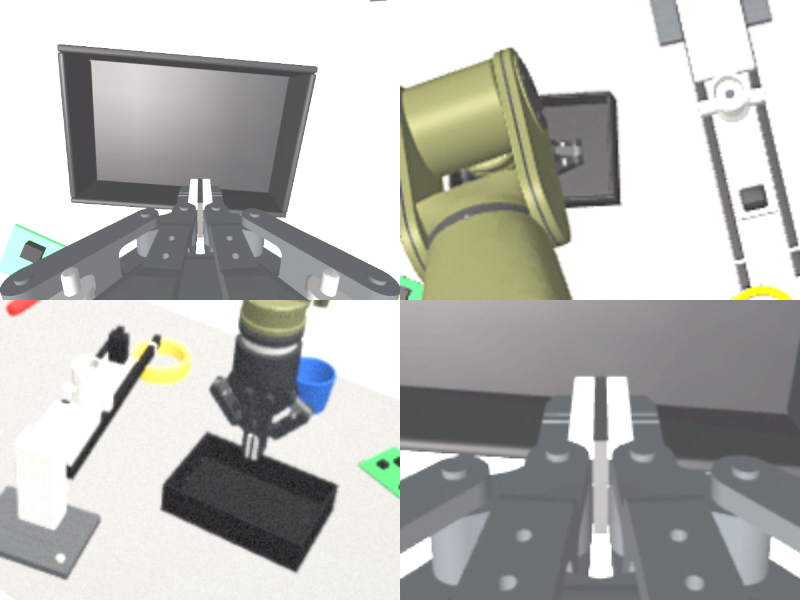

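```bash
python3 - <<'E'
from h import *
z=np.load("pics/w5.npz");c=[z[k] for k in "KDrt"]
P=atz(c,1.6*np.array([(58,45),(72,200),(285,213),(315,68)]),.045);print(P.round(4),P.mean(0));u=P[0]-P[3];v=P[1]-P[2];print(np.linalg.norm(u),np.linalg.norm(v),np.arctan2(-u[0],u[1]))
for zz in(.02,.04,.06,.08,.1):print(zz,atz(cal("top"),[(207.5,185)],zz).round(4))
# scene fingertip (253,457-300)
p=np.array([253,157])*.6+[260,240]; print(tri(cal("top"),(207.5,185),cal("scene"),p)); print(tri(cal("top"),(207.5,185),c,1.6*np.array([201,180])))
print(proj(cal("scene"),[env.observe()["tool_pos"]]),p, proj(c,[env.observe()["tool_pos"]]))
E
```

```text
[[0.6316 0.3734 0.045 ]
 [0.5166 0.3645 0.045 ]
 [0.5316 0.1903 0.045 ]
 [0.6441 0.1989 0.045 ]] [0.58096306 0.28178264 0.045     ]
0.17492477279982627 0.17492531490240432 0.071305630851704
0.02 [[0.5838 0.236  0.02  ]]
0.04 [[0.5799 0.232  0.04  ]]
0.06 [[0.5761 0.228  0.06  ]]
0.08 [[0.5722 0.2239 0.08  ]]
0.1 [[0.5684 0.2199 0.1   ]]
(array([0.56442388, 0.24980734, 0.06289688]), np.float64(0.049829099697971675))
(array([0.56732174, 0.24630505, 0.06413978]), np.float64(0.041278540755464575))
[[408.03712587 346.77368587]] [411.8 334.2] [[317.3068727  274.63527479]]
```

The fingers passed over the rim: the bin is still at (0.581, 0.282), and the visible fingertips sit about 20 mm above the nominal TCP. I'll probe downward inside the bin.

>>> {"api": "servo_tool", "payload": {
  "increments": [
    [0,0,0.02,0,0,0],
    [0,0,0.02,0,0,0],
    [0,0,0,0,0,0]
  ]
}}

```text
time: 6.3
tool_pos: [0.5473, 0.2652, 0.0096]
orientation: [0.0, 0.997, 0.078, -0.001]
force: [0.1, 0.1, 0.6]
grip_width: 0.0001
finger_force: 0.0
```

>>> {"api": "servo_tool", "payload": {
  "increments": [
    [0,0,0.012,0,0,0],
    [0,0,0.008,0,0,0],
    [0,0,0,0,0,0]
  ]
}}

```text
time: 6.6
tool_pos: [0.5482, 0.2652, 0.0047]
orientation: [0.0, 0.997, 0.078, -0.0]
force: [0.5, -1.2, -0.6]
grip_width: 0.0001
finger_force: 0.0
```

>>> {"api": "servo_tool", "payload": {
  "increments": [
    [0,0,0.012,0,0,0],
    [0,0,0,0,0,0]
  ]
}}

```text
time: 6.8
tool_pos: [0.5482, 0.2652, 0.0012]
orientation: [0.0, 0.997, 0.078, -0.0]
force: [0.6, -1.2, -1.1]
grip_width: 0.0001
finger_force: 0.0
```

>>> {"api": "servo_tool", "payload": {
  "increments": [
    [0,0,0.01,0,0,0],
    [0,0,0,0,0,0]
  ]
}}

```text
time: 7.0
tool_pos: [0.5482, 0.2652, -0.0018]
orientation: [0.0, 0.997, 0.078, -0.0]
force: [-0.2, -0.0, -0.7]
grip_width: -0.0001
finger_force: 0.0
```

>>> {"api": "servo_tool", "payload": {
  "increments": [
    [0,0,0.01,0,0,0],
    [0,0,0,0,0,0]
  ]
}}

```text
time: 7.2
tool_pos: [0.5482, 0.2652, -0.0048]
orientation: [0.0, 0.997, 0.078, -0.0]
force: [-0.1, -0.2, 0.3]
grip_width: 0.0002
finger_force: 0.0
```

The TCP reads below the bench with no contact, so its z is offset from the world. I'll keep probing gently to find the offset.

>>> {"api": "servo_tool", "payload": {
  "increments": [
    [0,0,0.01,0,0,0],
    [0,0,0.01,0,0,0],
    [0,0,0,0,0,0]
  ]
}}

```text
time: 7.5
tool_pos: [0.548, 0.2651, -0.0111]
orientation: [0.0, 0.997, 0.078, -0.001]
force: [0.6, 0.9, -0.0]
grip_width: -0.0001
finger_force: 0.0
```

>>> {"api": "servo_tool", "payload": {
  "increments": [
    [0,0,0.01,0,0,0],
    [0,0,0,0,0,0]
  ]
}}

```text
time: 7.7
tool_pos: [0.5482, 0.2652, -0.0138]
orientation: [0.0, 0.997, 0.078, -0.0]
force: [1.2, 0.4, -0.7]
grip_width: -0.0002
finger_force: 0.0
```

>>> {"api": "servo_tool", "payload": {
  "increments": [
    [0,0,0.008,0,0,0],
    [0,0,0,0,0,0]
  ]
}}

```text
time: 7.9
tool_pos: [0.5483, 0.2652, -0.0161]
orientation: [0.0, 0.997, 0.078, -0.0]
force: [0.0, 0.1, -0.6]
grip_width: 0.0002
finger_force: 0.0
```

>>> {"api": "servo_tool", "payload": {
  "increments": [
    [0,0,0.008,0,0,0],
    [0,0,0,0,0,0]
  ]
}}

```text
time: 8.1
tool_pos: [0.5483, 0.2652, -0.0185]
orientation: [0.0, 0.997, 0.078, -0.0]
force: [-0.1, -0.1, 0.0]
grip_width: 0.0002
finger_force: 0.0
```

>>> {"api": "servo_tool", "payload": {
  "increments": [
    [0,0,0.008,0,0,0],
    [0,0,0,0,0,0]
  ]
}}

```text
time: 8.3
tool_pos: [0.5482, 0.2652, -0.0209]
orientation: [0.0, 0.997, 0.078, -0.0]
force: [0.3, 0.1, 0.0]
grip_width: -0.0001
finger_force: 0.0
```

>>> {"api": "servo_tool", "payload": {
  "increments": [
    [0,0,0.008,0,0,0],
    [0,0,0,0,0,0]
  ]
}}

```text
time: 8.5
tool_pos: [0.5482, 0.2652, -0.0233]
orientation: [0.0, 0.997, 0.078, -0.0]
force: [0.6, 0.4, -0.2]
grip_width: -0.0002
finger_force: 0.0
```

```bash
python3 - <<'E'
from h import *
c=cal("scene");s5=cv2.imread("pics/s5.png");n=env.snapshot("scene");cv2.imwrite("pics/s6.png",n)
p0=proj(c,[[.5487,.2639,.0232]])[0];p1=proj(c,[[.5482,.2652,-.0233]])[0];print(p0,p1)
t=s5[270:330,385:440];r=cv2.matchTemplate(n[250:400,370:460],t,cv2.TM_CCOEFF_NORMED);_,v,_,l=cv2.minMaxLoc(r);print("template shift",l[0]-15,l[1]-20,v)
for im,y0 in((s5,320),(n,340)):
    g=im.max(2); print("bright tip"); print(g[y0-10:y0+40:2,398:424:2])
E
```

```text
[407.27574478 346.51377183] [405.6512763  362.56688215]
template shift -2 18 0.4452888071537018
bright tip
[[ 33  34  49  48  29  31  32  34  35  34  34  29  38]
 [ 38  40  41  32  31  23  34  46  33  31  29  31  45]
 [ 81  42  49  31  28  38  29  51  32  32  29  37  41]
 [128 125 123  73  34  35  33  41  33  29  33  38  42]
 [132 128 129 124  49  38  37  36  38  27  32  32  33]
 [130 129 128 128  57  51 110  51  33  35  32  35  29]
 [131 128 129 126  51  75 105  80  74  31  34  64  86]
 [106 118 129 127  39  90  88  86 107  35  33  96 129]
 [ 22  44  87 105  40 101  64 103 108  34  38 117 127]
 [ 18  22  22  33  39 103  54 101  95  36  46 120 129]
 [ 19  18  20  21  40 105  49 106  71  36  80 126 131]
 [ 16  19  19  16  36 103  48 105  56  30 102 121 127]
 [ 19  14  10  21  23  63  52 108  61  19  30  53  82]
 [ 15  21  15  21  20  25  26  43  30  13  22  21  21]
 [ 10  15  17  21  24   9  16  17  23  27  21  19  19]
 [ 32  19  18  18  20  25  20  12  18  20  17  24  19]
 [ 30  29  30  21  18  21   4  22  23  12  16  18  16]
 [ 25  27  20  33  25  27  16  25  20  24  17  21  25]
 [ 
[... 1069 characters left out ...]
29  27  26  30  29  33  23  33  28  27]
 [ 22  28  32  28  34  26  32  30  24  31  28  22  28]
 [ 31  32  28  27  31  26  27  36  26  30  28  24  28]
 [ 25  28  27  27  23  31  31  26  27  27  24  21  28]
 [ 26  30  29  30  23  29  26  34  31  25  32  29  34]
 [ 30  32  28  26  32  28  32  23  33  25  31  28  28]
 [ 29  32  29  33  29  31  35  29  27  28  31  28  25]
 [ 27  35  26  27  29  27  26  27  33  29  24  27  33]
 [ 22  24  28  28  27  33  33  32  33  32  26  28  34]
 [ 23  17  11  22  21  30  28  23  26  24  30  33  25]
 [ 14  22  27  19  20  25  18  29  31  24  23  22  31]
 [ 17  18  17  12  14  18  23   6  22  29  26  28  28]
 [ 20  15  17  21  24  18  19  18  24  21  23  30  29]]
```

>>> {"api": "servo_tool", "payload": {
  "increments": [
    [0,0,0.008,0,0,0],
    [0,0,0,0,0,0]
  ]
}}

```text
time: 8.75
tool_pos: [0.5482, 0.2652, -0.0257]
orientation: [0.0, 0.997, 0.078, -0.0]
force: [0.3, -0.5, -0.3]
grip_width: -0.0
finger_force: 0.0
```

>>> {"api": "servo_tool", "payload": {
  "increments": [
    [0,0,0.008,0,0,0],
    [0,0,0,0,0,0]
  ]
}}

```text
time: 8.95
tool_pos: [0.5482, 0.2652, -0.0281]
orientation: [0.0, 0.997, 0.078, -0.0]
force: [0.2, -0.3, 0.0]
grip_width: 0.0006
finger_force: 0.0
```

>>> {"api": "servo_tool", "payload": {
  "increments": [
    [0,0,0.008,0,0,0],
    [0,0,0,0,0,0]
  ]
}}

```text
time: 9.15
tool_pos: [0.5482, 0.2652, -0.0305]
orientation: [0.0, 0.997, 0.078, -0.0]
force: [-0.8, 0.5, -0.0]
grip_width: -0.0
finger_force: 0.0
```

>>> {"api": "servo_tool", "payload": {
  "increments": [
    [0,0,0.007,0,0,0],
    [0,0,0,0,0,0]
  ]
}}

```text
time: 9.35
tool_pos: [0.5483, 0.2652, -0.0326]
orientation: [0.0, 0.997, 0.078, -0.0]
force: [0.1, 0.2, -0.4]
grip_width: -0.0004
finger_force: 0.0
```

>>> {"api": "servo_tool", "payload": {
  "increments": [
    [0,0,0.007,0,0,0],
    [0,0,0,0,0,0]
  ]
}}

```text
time: 9.55
tool_pos: [0.5487, 0.2654, -0.0332]
orientation: [0.0, 0.997, 0.078, -0.0]
force: [-3.1, -1.4, 6.4]
grip_width: -0.0001
finger_force: 3.1
```

```bash
python3 - <<'E'
from h import *
s=env.observe();print({k:np.round(v,3) for k,v in s.items()})
n=env.snapshot("scene");cv2.imwrite("pics/s7.png",n);c=cal("scene")
g=n.max(2);print(g[340:372:2,398:424:2])
t=s["tool_pos"];print(proj(c,[t,t+[0,0,.03],t+[0,0,.04]]))
T=cal("top");print(proj(T,[t+[0,0,.03]]))
# bin left-near/other corners to judge rim pixel in scene
W=lambda a,b,z:[.581+a*np.cos(.07)-b*np.sin(.07),.281+a*np.sin(.07)+b*np.cos(.07),z]
print("near wall inner rim at tool y",proj(c,[[.53,.265,.045],[.53,.265,.005]]))
E
```

```text
{'time': np.float64(9.55), 'joints': array([ 0.362,  0.275,  1.89 , -0.   ,  0.978,  1.777]), 'qd': array([ 0.   , -0.001,  0.001, -0.001, -0.003,  0.001]), 'joint_torque': array([-1.1500e-01, -3.9470e+01, -2.8974e+01,  2.3000e-02, -8.5000e-01,
       -0.0000e+00]), 'tool_pos': array([ 0.549,  0.265, -0.033]), 'orientation': array([ 0.   ,  0.997,  0.078, -0.   ]), 'force': array([-3.122, -1.387,  6.447]), 'ft_torque': array([-0.205,  0.507,  0.028]), 'finger_force': np.float64(3.091), 'grip_width': np.float64(-0.0)}
[[ 29  25  21  33  45  52  39  33  26  31  32  30  35]
 [ 28  29  28  27 118 106  85  36  29  33  30  34  35]
 [ 30  31  28  35 100  56 106  71  32  36  22  21  32]
 [ 30  26  37  47 101  54 105  63  35  36  18  14  13]
 [ 32  27  31  48 104  56 107  52  34  30  26  24  17]
 [ 28  26  29  52 101  60 106  50  36  29  32  30  16]
 [ 30  31  25  72  88  85 110  42  34  26  25  30  36]
 [ 25  30  26  52  61  99 111  46  31  31  28  27  27]
 [ 31  24  30  26  23  43  64  31  31  27  33  31  26]
 [ 28  29  28  29  30  27  25  26  27  31  29  28  27]
 [ 24  26  25  27  24  29  25  28  21  34  26  30  31]
 [ 30  27  27  22  29  27  25  26  28  31  32  28  29]
 [ 31  29  28  31  25  28  33  26  26  29  25  32  30]
 [ 28  28  30  29  28  32  32  24  27  27  29  29  30]
 [ 23  26  26  31  36  29  30  28  28  23  30  28  33]
 [ 18  20  21  28  28  30  27  30  25  31  26  27  28]]
[[405.14648751 366.05128158]
 [406.59119004 355.95710977]
 [407.08257398 352.52789274]]
[[195.85402965 202.17958521]]
near wall inner rim at tool y [[413.13757202 334.31215114]
 [411.0668911  348.26945911]]
```

Contact came at tool z = -0.033 on the bin floor (5 mm high), so the real fingertips are 38 mm above the reported TCP. That explains the miss. I'll rise, re-open, and go back to the wall at the corrected height.

>>> {"api": "servo_tool", "payload": {
  "increments": [
    [0,0,-0.1,0,0,0],
    [0,0,-0.1,0,0,0],
    [0,0,-0.08,0,0,0.009],
    [0,0,0,0,0,0.009],
    [0,0,0,0,0,0.0085],
    [0,0,0,0,0,0]
  ],
  "grip": 0.0
}}

```text
time: 10.2
tool_pos: [0.5473, 0.2649, 0.048]
orientation: [0.0, 0.999, 0.036, -0.001]
force: [-0.8, -0.4, -0.3]
grip_width: 0.0427
finger_force: 0.0
```

```bash
python3 go.py 0.5422 0.366 -0.016 0.071
```

```text
t 10.2 pos [0.5473 0.2649 0.048 ] yaw 0.0723 F [-0.8 -0.4 -0.3] w 0.0427 0.0
shift units (now axes) [ 0.0079 -0.3376  0.2129] (after turn) [ 0.0069 -0.3374  0.2132] turn units [0.0002 0.0008 0.0004] rows>= 2.3951277745024604
```

>>> {"api": "servo_tool", "payload": {
  "increments": [
    [0.002,-0.084,0,0,0,0],
    [0.002,-0.084,0,0,0,0],
    [0.002,-0.085,0,0,0,0],
    [0.002,-0.085,0,0,0,0],
    [0,0,0.07,0,0,0],
    [0,0,0.07,0,0,0],
    [0,0,0.07,0,0,0],
    [0,0,0,0,0,0]
  ]
}}

```text
time: 11.0
tool_pos: [0.5393, 0.3644, -0.0193]
orientation: [0.002, 0.999, 0.037, -0.005]
force: [0.5, 0.1, 0.4]
grip_width: 0.0427
finger_force: 0.0
```

>>> {"api": "servo_tool", "payload": {
  "increments": [
    [0,0,0,0,0,0],
    [0,0,0,0,0,0],
    [0,0,0,0,0,0],
    [0,0,0,0,0,0],
    [0,0,0,0,0,0]
  ],
  "grip": -1,
  "squeeze": 30
}}

```text
time: 11.5
tool_pos: [0.5444, 0.3671, -0.0119]
orientation: [-0.001, 0.999, 0.036, 0.001]
force: [-0.9, 0.0, 3.4]
grip_width: 0.0038
finger_force: 33.8
```

```bash
python3 go.py 0.5681 0.1432 -0.016 0.252
```

```text
t 11.5 pos [ 0.5444  0.3671 -0.0119] yaw 0.0728 F [-0.9  0.   3.4] w 0.0038 33.76895606517792
shift units (now axes) [0.0244 0.7502 0.013 ] (after turn) [-0.1097  0.7426  0.0137] turn units [-0.0003 -0.0007 -0.057 ] rows>= 4.504468104849573
```

The wall is gripped (3.8 mm, 34 N). Sliding now.

>>> {"api": "servo_tool", "payload": {
  "increments": [
    [-0.002,0.0375,0,0,0,-0.0029],
    [-0.002,0.0375,0,0,0,-0.0029],
    [-0.002,0.0375,0,0,0,-0.0029],
    [-0.002,0.0375,0,0,0,-0.0029],
    [-0.002,0.0375,0,0,0,-0.0029],
    [-0.002,0.0375,0,0,0,-0.0029],
    [-0.002,0.0375,0,0,0,-0.0029],
    [-0.002,0.0375,0,0,0,-0.0029],
    [-0.002,0.0375,0,0,0,-0.0029],
    [-0.002,0.0375,0,0,0,-0.0029]
  ]
}}

```text
time: 12.5
tool_pos: [0.5511, 0.2543, -0.0119]
orientation: [-0.001, 0.997, 0.082, 0.001]
force: [-2.0, 5.5, 6.4]
grip_width: 0.0039
finger_force: 34.1
```

```bash
python3 go.py 0.569 0.1425 -0.0119 0.252
```

```text
t 12.5 pos [ 0.5511  0.2543 -0.0119] yaw 0.1642 F [-2.   5.5  6.4] w 0.0039 34.12325978279114
shift units (now axes) [-0.0021  0.3774 -0.0008] (after turn) [-3.520e-02  3.758e-01 -1.000e-04] turn units [-0.0006 -0.0008 -0.028 ] rows>= 2.2644752312965273
```

>>> {"api": "servo_tool", "payload": {
  "increments": [
    [-0.0018,0.0375,0,0,0,-0.0028],
    [-0.0018,0.0375,0,0,0,-0.0028],
    [-0.0018,0.0375,0,0,0,-0.0028],
    [-0.0018,0.0375,0,0,0,-0.0028],
    [-0.0018,0.0375,0,0,0,-0.0028],
    [-0.0018,0.0375,0,0,0,-0.0028],
    [-0.0018,0.0375,0,0,0,-0.0028],
    [-0.0018,0.0375,0,0,0,-0.0028],
    [-0.0018,0.0375,0,0,0,-0.0028],
    [-0.0018,0.0375,0,0,0,-0.0028]
  ]
}}

```text
time: 13.5
tool_pos: [0.5682, 0.1432, -0.0119]
orientation: [-0.001, 0.992, 0.126, 0.001]
force: [-2.3, 5.7, 6.1]
grip_width: 0.0041
finger_force: 34.4
```

>>> {"api": "servo_tool", "payload": {
  "increments": [
    [0,0,0,0,0,0],
    [0,0,0,0,0,0]
  ]
}}

```text
time: 13.7
tool_pos: [0.5686, 0.1414, -0.0119]
orientation: [0.001, 0.992, 0.126, 0.001]
force: [-0.2, -1.4, 6.6]
grip_width: 0.0041
finger_force: 34.3
```

```bash
python3 go.py 0.569 0.1425 -0.0119 0.252;python3 -c "
from h import *
cv2.imwrite('pics/s8.png',env.snapshot('scene'));cv2.imwrite('pics/w8.png',env.snapshot('wrist'))"
```

```text
t 13.7 pos [ 0.5686  0.1414 -0.0119] yaw 0.2519 F [-0.2 -1.4  6.6] w 0.0041 34.34974193572998
shift units (now axes) [ 0.0023 -0.0031 -0.0001] (after turn) [ 0.0023 -0.0031 -0.0001] turn units [ 0.0005 -0.0005 -0.    ] rows>= 0.022869192590344756
```

>>> {"api": "servo_tool", "payload": {
  "increments": [
    [0,0,0,0,0,0],
    [0,0,0,0,0,0],
    [0,0,0,0,0,0],
    [0,0,-0.05,0,0,0],
    [0,0,-0.1,0,0,0],
    [0,0,-0.15,0,0,0],
    [0,0,-0.15,0,0,0],
    [0,0,-0.15,0,0,0],
    [0,0,0,0,0,0]
  ],
  "grip": -0.3
}}

```text
time: 14.7
tool_pos: [0.5726, 0.1438, 0.1769]
orientation: [-0.0, 0.992, 0.126, 0.008]
force: [0.7, 0.7, 0.8]
grip_width: 0.0301
finger_force: 0.0
```

>>> {"api": "servo_tool", "payload": {
  "increments": [
    [0,0,0,0,0,-0.0455],
    [0,0,0,0,0,-0.0455],
    [0,0,0,0,0,-0.0455],
    [0,0,0,0,0,-0.0455],
    [0,0,0,0,0,-0.0455],
    [0,0,0,0,0,-0.0455],
    [0,0,0,0,0,-0.0455],
    [0,0,0,0,0,-0.0455],
    [0,0,0,0,0,-0.0455],
    [0,0,0,0,0,-0.0455]
  ]
}}

```text
time: 15.7
tool_pos: [0.5675, 0.1429, 0.167]
orientation: [0.0, 0.665, 0.747, -0.0]
force: [0.2, -0.1, 0.5]
grip_width: 0.0299
finger_force: 0.0
```

>>> {"api": "servo_tool", "payload": {
  "increments": [
    [0,0,0,0,0,-0.0455],
    [0,0,0,0,0,0],
    [0,0,0,0,0,0]
  ],
  "grip": 0.2
}}

```text
time: 16.0
tool_pos: [0.5677, 0.143, 0.1669]
orientation: [0.0, 0.613, 0.79, 0.0]
force: [0.1, -0.4, -0.1]
grip_width: 0.0514
finger_force: 0.0
```

```bash
python3 go.py 0.519 0.032 0.15 1.823;python3 -c "
from h import *
cv2.imwrite('pics/s9.png',env.snapshot('scene'));cv2.imwrite('pics/w9.png',env.snapshot('wrist'));cv2.imwrite('pics/t9.png',env.snapshot('top'))
c=cal('wrist');np.savez('pics/w9.npz',K=c[0],D=c[1],r=c[2],t=c[3])
g=lambda q,z:[.62+q[0]*.9684-q[1]*.2493,.061+q[0]*.2493+q[1]*.9684,z]
for n,C in(('w',c),('t',cal('top')),('s',cal('scene'))):print(n,proj(C,[g((-.12,0),.088),g((-.1614,.029),.088),g((-.105,0),.133),g((0,0),.15),g((60e-3,90e-3),.045),g((-60e-3,90e-3),.045)]).round(0).tolist())"
```

```text
t 16.0 pos [0.5677 0.143  0.1669] yaw 1.8214 F [ 0.1 -0.4 -0.1] w 0.0514 0.0
shift units (now axes) [-0.3181 -0.2489  0.0563] (after turn) [-0.3177 -0.2494  0.0563] turn units [ 0.      0.     -0.0005] rows>= 2.446879910632179
w [[214.0, 344.0], [161.0, 312.0], [217.0, 378.0], [365.0, 394.0], [421.0, 228.0], [287.0, 228.0]]
t [[298.0, 218.0], [289.0, 241.0], [296.0, 208.0], [283.0, 156.0], [240.0, 151.0], [252.0, 204.0]]
s [[332.0, 273.0], [350.0, 267.0], [330.0, 260.0], [312.0, 279.0], [340.0, 346.0], [359.0, 312.0]]
```

```bash
python3 - <<'E'
from h import *
w=cv2.GaussianBlur(cv2.imread("pics/w9.png"),(3,3),0).max(2)
print("w col350 rows180-300",w[180:300:4,350].tolist());print("w row205 cols 240-470",w[205,240:470:6].tolist());print("w row240",w[240,240:470:6].tolist())
t=cv2.imread("pics/t9.png").max(2);print("t rows 140-220 at col 246,254",t[140:220:3,246].tolist(),t[140:220:3,262].tolist());print("t row175 cols 225-275",t[175,225:275:2].tolist());print("right: row 150,165,180 cols 300-350");print(t[[140,150,165,180],300:350:2])
g=lambda q,z:[.62+q[0]*.9684-q[1]*.2493,.061+q[0]*.2493+q[1]*.9684,z]
print("exp bin rim corners top",proj(cal("top"),[g((.06,.09),.045),g((-.06,.09),.045),g((-.06,-.09),.045),g((.06,-.09),.045),g((-.06,-.09),0),g((-.06,.09),0)]).round(0).tolist())
m=((t<62)*255).astype(np.uint8);n,l,s,c=cv2.connectedComponentsWithStats(m)
print([(s[i].tolist(),c[i].round(0).tolist()) for i in range(1,n) if s[i][4]>150 and 100<s[i][1]<260])
E
```

```text
w col350 rows180-300 [168, 167, 166, 165, 165, 164, 164, 162, 161, 72, 21, 22, 43, 40, 39, 39, 37, 38, 36, 37, 36, 36, 36, 35, 35, 35, 35, 34, 34, 34]
w row205 cols 240-470 [166, 166, 167, 167, 168, 167, 167, 168, 168, 169, 168, 169, 168, 167, 166, 166, 165, 164, 164, 163, 162, 161, 160, 160, 159, 158, 157, 157, 156, 155, 154, 154, 155, 155, 155, 155, 155, 155, 155]
w row240 [161, 161, 161, 161, 162, 162, 163, 162, 37, 22, 38, 39, 38, 39, 39, 39, 38, 39, 39, 39, 38, 39, 38, 38, 38, 37, 38, 31, 17, 32, 153, 153, 153, 153, 153, 153, 153, 153, 152]
t rows 140-220 at col 246,254 [85, 87, 90, 90, 91, 89, 89, 89, 91, 91, 92, 88, 83, 76, 68, 53, 48, 49, 69, 84, 98, 101, 91, 85, 81, 78, 75] [129, 129, 97, 27, 27, 49, 49, 48, 49, 49, 49, 48, 50, 50, 51, 50, 50, 50, 52, 52, 37, 24, 140, 135, 136, 138, 140]
t row175 cols 225-275 [41, 34, 29, 27, 28, 30, 26, 74, 88, 91, 52, 90, 90, 50, 44, 43, 50, 49, 50, 50, 50, 49, 49, 51, 49]
right: row 150,165,180 cols 300-350
[[ 29  31  31  33  32  32  30  30  35  30  35 130 125 125 125 124 124 124
  124 125 124 124 123 123 123]
 [ 48  49  48  49  48  47  48  47  48  48  35  34 124 126 125 125 125 125
  125 124 124 125 124 124 124]
 [ 47  48  45  48  48  49  47  47  48  48  46  49  31  33 127 126 125 126
  126 126 125 125 125 126 125]
 [167  45  49  44  50  49  49  50  50  49  49  48  48  50  28  37 134 127
  127 127 127 127 126 125 127]]
exp bin rim corners top [[240.0, 151.0], [252.0, 204.0], [333.0, 185.0], [320.0, 132.0], [333.0, 189.0], [254.0, 207.0]]
[([289, 134, 43, 100, 1698], [312.0, 169.0]), ([572, 153, 40, 23, 278], [591.0, 165.0]), ([558, 157, 82, 39, 395], [611.0, 181.0]), ([405, 180, 57, 41, 2165], [433.0, 200.0])]
```

>>> {"api": "servo_tool", "payload": {
  "increments": [
    [-0.0397,-0.0312,0,0,0,0],
    [-0.0397,-0.0312,0,0,0,0],
    [-0.0397,-0.0312,0,0,0,0],
    [-0.0397,-0.0312,0,0,0,0],
    [-0.0397,-0.0312,0,0,0,0],
    [-0.0397,-0.0312,0,0,0,0],
    [-0.0397,-0.0312,0,0,0,0],
    [-0.0397,-0.0312,0,0,0,0],
    [0,0,0,0,0,0],
    [0,0,0,0,0,0]
  ]
}}

```text
time: 17.15
tool_pos: [0.5192, 0.0317, 0.1668]
orientation: [0.0, 0.612, 0.791, 0.0]
force: [-0.2, 1.9, 0.3]
grip_width: 0.0513
finger_force: 0.0
```

```bash
python3 go.py 0.519 0.032 0.065 1.823
```

```text
t 17.15 pos [0.5192 0.0317 0.1668] yaw 1.8234 F [-0.2  1.9  0.3] w 0.0513 0.0
shift units (now axes) [ 0.0011 -0.0005  0.3393] (after turn) [ 0.0012 -0.0004  0.3393] turn units [ 0.0002 -0.0001  0.0001] rows>= 2.035547764437214
```

>>> {"api": "servo_tool", "payload": {
  "increments": [
    [0,0,0.08,0,0,0],
    [0,0,0.08,0,0,0],
    [0,0,0.05,0,0,0],
    [0,0,0,0,0,0]
  ]
}}

```text
time: 17.55
tool_pos: [0.5173, 0.0325, 0.1008]
orientation: [-0.002, 0.612, 0.791, -0.002]
force: [0.2, 0.2, -0.2]
grip_width: 0.0511
finger_force: 0.0
```

>>> {"api": "servo_tool", "payload": {
  "increments": [
    [0,0,0.04,0,0,0],
    [0,0,0.04,0,0,0],
    [0,0,0.04,0,0,0],
    [0,0,0,0,0,0]
  ]
}}

```text
time: 17.95
tool_pos: [0.5176, 0.032, 0.0654]
orientation: [-0.002, 0.612, 0.791, -0.001]
force: [-0.2, 0.8, 0.1]
grip_width: 0.0512
finger_force: 0.0
```

>>> {"api": "servo_tool", "payload": {
  "increments": [
    [0,0,0,0,0,0],
    [0,0,0,0,0,0],
    [0,0,0,0,0,0],
    [0,0,0,0,0,0],
    [0,0,0,0,0,0]
  ],
  "grip": -1,
  "squeeze": 40
}}

```text
time: 18.45
tool_pos: [0.5204, 0.0321, 0.0685]
orientation: [0.001, 0.612, 0.791, 0.001]
force: [3.9, 1.8, -0.4]
grip_width: 0.0172
finger_force: 41.9
```

```bash
python3 go.py 0.519 0.032 0.065 1.823;python3 -c "
from h import *
for n in('scene','wrist','top'):cv2.imwrite('pics/%s10.png'%n,env.snapshot(n))
c=cal('wrist');np.savez('pics/w10.npz',K=c[0],D=c[1],r=c[2],t=c[3])"
```

```text
t 18.45 pos [0.5204 0.0321 0.0685] yaw 1.8239 F [ 3.9  1.8 -0.4] w 0.0172 41.89778745174408
shift units (now axes) [ 0.0008 -0.0045  0.0116] (after turn) [ 0.0008 -0.0045  0.0116] turn units [0.0009 0.0001 0.0003] rows>= 0.07504438344246628
```

The handle is gripped (17 mm, 42 N). I'll push in slightly to find the shut stop as a zero.

>>> {"api": "servo_tool", "payload": {
  "increments": [
    [0,0.0033,0,0,0,0],
    [0,0,0,0,0,0],
    [0,0,0,0,0,0]
  ]
}}

```text
time: 18.9
tool_pos: [0.5207, 0.0322, 0.0685]
orientation: [0.0, 0.612, 0.791, 0.0]
force: [1.5, 0.9, 4.9]
grip_width: 0.0175
finger_force: 42.7
```

>>> {"api": "servo_tool", "payload": {
  "increments": [
    [0,0.0033,0,0,0,0],
    [0,0,0,0,0,0],
    [0,0,0,0,0,0]
  ]
}}

```text
time: 19.2
tool_pos: [0.5206, 0.0321, 0.0684]
orientation: [-0.0, 0.612, 0.791, -0.001]
force: [-2.0, -0.6, 8.6]
grip_width: 0.0174
finger_force: 43.1
```

>>> {"api": "servo_tool", "payload": {
  "increments": [
    [0,0.0033,0,0,0,0],
    [0,0,0,0,0,0],
    [0,0,0,0,0,0]
  ]
}}

```text
time: 19.5
tool_pos: [0.5205, 0.0321, 0.0684]
orientation: [-0.001, 0.612, 0.791, -0.002]
force: [-5.8, -1.4, 12.0]
grip_width: 0.0173
finger_force: 43.6
```

The shut stop is at TCP (0.5206, 0.0322). Pulling slowly along -tool y.

>>> {"api": "servo_tool", "payload": {
  "increments": [
    [0,-0.0145,0,0,0,0],
    [0,-0.0145,0,0,0,0],
    [0,-0.0145,0,0,0,0],
    [0,-0.0145,0,0,0,0],
    [0,-0.0145,0,0,0,0],
    [0,-0.0145,0,0,0,0],
    [0,-0.0145,0,0,0,0],
    [0,-0.0145,0,0,0,0],
    [0,-0.0145,0,0,0,0],
    [0,-0.0145,0,0,0,0]
  ]
}}

```text
time: 20.5
tool_pos: [0.4816, 0.0223, 0.0684]
orientation: [0.001, 0.612, 0.791, 0.002]
force: [8.7, 4.0, 1.3]
grip_width: 0.0172
finger_force: 42.2
```

>>> {"api": "servo_tool", "payload": {
  "increments": [
    [0,0,0,0,0,0],
    [0,0,0,0,0,0],
    [0,0,0,0,0,0],
    [0,0,0,0,0,0]
  ]
}}

```text
time: 20.9
tool_pos: [0.4816, 0.0222, 0.0684]
orientation: [0.001, 0.612, 0.791, 0.002]
force: [7.3, 2.8, 0.8]
grip_width: 0.0173
finger_force: 42.2
```

```bash
python3 go.py 0.479 0.0215 0.0684 1.823;python3 - <<'E'
from h import *
s=env.observe();d=np.array([.5206,.0322,0])-s["tool_pos"];print("travel",d@[.9684,.2493,0],"lat",d@[-.2493,.9684,0])
I={n:env.snapshot(n) for n in("scene","wrist","top")}
for n in I:cv2.imwrite('pics/%s11.png'%n,I[n])
c=cal('wrist');np.savez('pics/w11.npz',K=c[0],D=c[1],r=c[2],t=c[3])
g=lambda q,z:[.62+q[0]*.9684-q[1]*.2493,.060+q[0]*.2493+q[1]*.9684,z]
P=[g((-.1625,.029),.088),g((-.1625,-.029),.088),g((-.1625,0),.088),g((0,0),.15)]
for n in I:print(n,proj(cal(n),P).round(0).tolist())
E
```

```text
t 20.9 pos [0.4816 0.0222 0.0684] yaw 1.8241 F [7.3 2.8 0.8] w 0.0173 42.24485993385315
shift units (now axes) [-0.0003 -0.0089  0.    ] (after turn) [-0.0003 -0.0089  0.0001] turn units [0.0014 0.     0.0003] rows>= 0.05350610153435189
travel 0.04027904098143551 lat -9.102321624149082e-05
scene [[350.0, 266.0], [327.0, 261.0], [338.0, 263.0], [311.0, 278.0]]
wrist [[281.0, 228.0], [284.0, 336.0], [283.0, 284.0], [754.0, 355.0]]
top [[290.0, 241.0], [317.0, 235.0], [303.0, 238.0], [284.0, 156.0]]
```

```bash
python3 - <<'E'
from h import *
r=lambda n,y,x,h,w,H,W,a:cv2.resize(cv2.convertScaleAbs(cv2.imread(f"pics/{n}11.png")[y:y+h,x:x+w],alpha=a,beta=15),(W,H),interpolation=cv2.INTER_CUBIC)
A=r("wrist",180,200,200,160,600,480,1.3);B=r("scene",240,290,75,80,300,320,2);C=r("top",130,235,120,128,300,320,1.5)
cv2.imwrite("pics/c11.png",np.hstack([A,np.vstack([B,C])]))
E
```

```text
(no output)
```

View pics/c11.png

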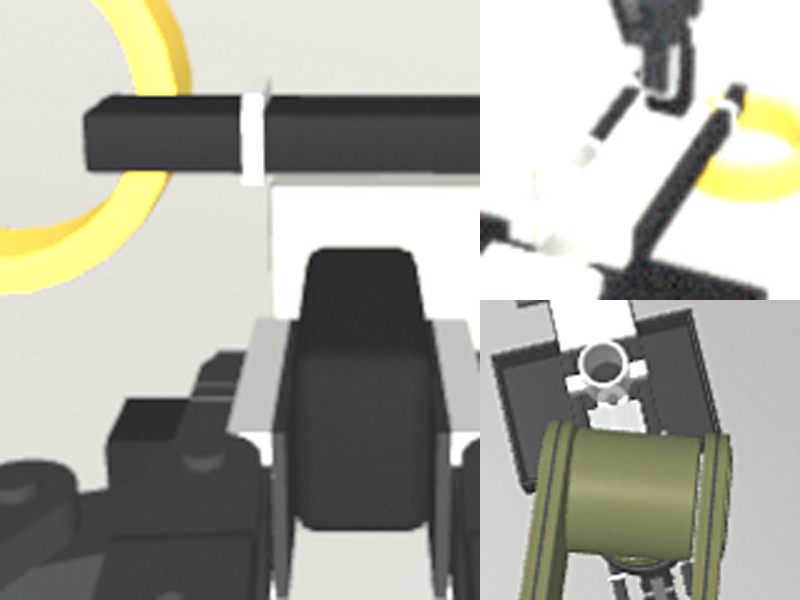

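The wrist view shows the strip centre at about (253,130) and the gate edge at about (270,240), so the gate is about 2 mm short at roughly 7.6 px/mm. The top inset shows the tube centred over the bin, with spacers seen dropping through. I'll pull 2 mm more.

>>> {"api": "servo_tool", "payload": {
  "increments": [
    [0,-0.0035,0,0,0,0],
    [0,-0.0035,0,0,0,0],
    [0,0,0,0,0,0],
    [0,0,0,0,0,0],
    [0,0,0,0,0,0],
    [0,0,0,0,0,0],
    [0,0,0,0,0,0],
    [0,0,0,0,0,0],
    [0,0,0,0,0,0],
    [0,0,0,0,0,0]
  ]
}}

```text
time: 22.05
tool_pos: [0.4796, 0.0217, 0.0684]
orientation: [0.001, 0.612, 0.791, 0.002]
force: [7.8, 3.0, 2.4]
grip_width: 0.0176
finger_force: 42.2
```

```bash
python3 - <<'E'
from h import *
s=env.observe();d=np.array([.5206,.0322,0])-s["tool_pos"];print("travel",d@[.9684,.2493,0],s["force"],s["finger_force"])
I={n:env.snapshot(n) for n in("scene","wrist","top")}
for n in I:cv2.imwrite('pics/%s12.png'%n,I[n])
w=I["wrist"].max(2)
print("strip row",w[220,274:300].tolist(),w[228,274:300].tolist());
for r in(255,262,270):print("gate",w[r,274:300].tolist())
# tube interior & spacers: change between before and after
a=cv2.imread("pics/top10.png").max(2);b=I["top"].max(2)
print("tube before\n",a[148:166:2,274:294:2],"\nafter\n",b[148:166:2,274:294:2])
a=cv2.imread("pics/scene10.png").max(2);b=I["scene"].max(2);print("scene tube\n",a[272:306:3,300:326:3],"\n",b[272:306:3,300:326:3])
E
```

```text
travel 0.04229500929152022 [7.77110222 3.02012897 2.43173944] 42.2482967376709
strip row [44, 44, 44, 44, 44, 45, 44, 44, 44, 44, 123, 226, 247, 247, 247, 247, 247, 200, 53, 44, 43, 44, 43, 43, 44, 43] [42, 41, 41, 41, 41, 41, 41, 41, 40, 41, 78, 217, 247, 247, 247, 247, 247, 205, 79, 41, 40, 41, 41, 41, 41, 41]
gate [163, 163, 163, 163, 163, 163, 163, 163, 163, 163, 163, 163, 163, 163, 163, 143, 157, 195, 207, 206, 206, 206, 207, 207, 207, 206]
gate [163, 163, 163, 162, 163, 163, 163, 163, 163, 163, 163, 163, 163, 163, 163, 149, 163, 192, 202, 202, 203, 202, 202, 202, 202, 202]
gate [163, 163, 163, 163, 163, 163, 163, 163, 163, 163, 163, 163, 163, 163, 163, 147, 154, 184, 198, 200, 201, 201, 200, 201, 200, 200]
tube before
 [[145 100 162 114  78  72  87 135 150  42]
 [ 43 144  97  64  60  69  66  68 129 118]
 [ 46 132  61 129 191 192 192 179  91 194]
 [119  99  74 203 201 143 188 189 143 177]
 [168 129 185 216 144  66  74 191 199 157]
 [ 59  57  60  61  59  60  58  85  85  93]
 [ 71  70  69  68  69  70  68  68  67  67]
 [ 75  75  74  74  73  73  73  73  74  73]
 [ 78  77  77  77  76
[... 670 characters left out ...]
 131 128 134 152 160 158 154 167]
 [186 158 132 149 157 160 156 154 165]
 [134 119 127 139 152 156 158 185 191]
 [127 122 126 145 156 162 154 175 205]
 [121 152 131 141 150 159 151 134 137]
 [206 209 209 172 161 161 155 130 134]] 
 [[126 128 125 131 132 132  68  29 158]
 [126 129 172 167 152 143 127 126 162]
 [131 151 148 152 146 112 105 202 164]
 [127 124 157 149 124 111 137 167 165]
 [128 117 141 157 156 151 135 151 165]
 [126 116 139 147 149 148 136 153 166]
 [192 132 135 146 156 145 135 152 163]
 [185 158 135 155 154 145 134 151 162]
 [135 121 133 145 142 141 138 182 189]
 [122 121 117 116 126 139 148 176 207]
 [111  66  97 108 118 122 148 137 137]
 [203 204 204 176 155 126 113 119 133]]
```

The gate edge is within about 1 mm of the strip, the tube is empty and the grip is steady with the spring pulling about 8 N. Handing in.

```bash
python3 -c "
from workcell import env
print(env.close_job())"
```

```text
the job is handed in; nothing more can be done
None
```

I handed in the job at about 22 s of robot time: the bin stands under the tube, the tube is empty, and the gripper holds the gate within about 1 mm of the index line against its spring; I inferred the spacers are in the bin from the empty tube and did not see them there, and the hand-in gave no verdict.

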